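# Load and trip the treat feeder on the entry bench

## Task

Tip all five dog biscuits from the scoop into the hopper of the treat feeder and stand the scoop back on the bench, right way up. Then press the feeder's pedal down to its stop until all five biscuits have dropped into its tray, and let the pedal come back up. Leave the compass, the bracelet and the dish with the car key where they lie.

Things in the scene. Friction and masses are not known exactly. Their poses are not given: they have to be found in the camera images.
- feeder: treat feeder fixed to the bench: square steel funnel (hopper) between two wooden side cheeks over a steel tray, with a steel pedal in front. Origin on the bench under the centre of the hopper; z up, -x is its front where the pedal sticks out, +x its rear where the tray sticks out. Cheeks: 110 mm along x, 10 mm thick, centred at y = +-82 mm, 150 mm high.
- hopper_mouth (a point): centre of the hopper's open square mouth, 160 x 160 mm inside (sides along the feeder's x and y), level with the rim 172 mm above the bench. The walls slope steeply in to the outlet
- gate (a joint): travel (m) of the flat gate under the hopper, top face 90 mm above the bench, that closes the 82 x 82 mm outlet: 0 shut, 0.088 fully open (slid to the feeder's +x). It moves only with the pedal, in proportion to its angle
- tray_floor (a point): centre of the tray's inner floor, 45 mm towards +x of the feeder's origin, 4 mm above the bench. Tray 210 mm (x) by 150 mm (y) outside, walls 4 mm thick and 45 mm high; a chute slopes from 55 mm high at the front, under the hopper, to the floor 10 mm behind the feeder's origin, so biscuits slide rearwards
- pedal_plate (a joint): angle of the pedal (rad): 0 up (where its spring holds it), 0.40 down at its stop. Hinge along the feeder's y, 75 mm towards -x of its origin, 45 mm above the bench; plate 120 mm long, 60 mm wide, sticking out to -x, rising 0.20 rad when up, dropping 0.20 rad when fully down. At the pad it takes about 4 N to start and 11 N at the stop
- pedal_pad (a point): middle of the black rubber pad (50 x 56 mm) on top of the pedal near its free end, 100 mm from the hinge; moves with the pedal: 73 mm above the bench when up, 33 mm when fully down
- scoop: aluminium scoop, open at the top and front. Origin under the centre of its pan; +x is the open front (nose), z up. Pan 96 mm long (x), 84 mm wide (y), floor 4 mm and walls 4 mm thick; side walls 44 mm high, 26 mm near the nose; rear wall 54 mm high at x = -46 mm. A straight wooden handle leaves the rear wall to -x. About 160 g, plus 70 g of biscuits
- scoop_handle (a point): grip point at the middle of the scoop's handle, 95 mm behind the scoop's origin (towards its -x) and 46 mm above its underside. The handle is a level bar 22 mm wide (y), 20 mm high (z), from x = -48 to -148 mm
- scoop_nose (a point): middle of the front edge of the scoop's floor, 48 mm ahead of its origin (+x), 4 mm above its underside
- biscuit0: bone-shaped hard dog biscuit, one of five alike lying in the scoop; 34 x 21 x 18 mm, 14 g, origin at the centre of its underside. The biscuits slide down the tilted scoop and need it tipped steeply (50 to 60 degrees nose down) to all come out
- biscuit1: bone-shaped hard dog biscuit, one of five alike lying in the scoop; 34 x 21 x 18 mm, 14 g, origin at the centre of its underside
- biscuit2: bone-shaped hard dog biscuit, one of five alike lying in the scoop; 34 x 21 x 18 mm, 14 g, origin at the centre of its underside
- biscuit3: bone-shaped hard dog biscuit, one of five alike lying in the scoop; 34 x 21 x 18 mm, 14 g, origin at the centre of its underside
- biscuit4: bone-shaped hard dog biscuit, one of five alike lying in the scoop; 34 x 21 x 18 mm, 14 g, origin at the centre of its underside
- compass: brass pocket compass, 74 mm across, 21 mm high, a bystander; origin under its centre
- bracelet: bracelet of green stone beads, 79 mm across, 13 mm high, a bystander; origin under its centre
- dish: black lacquered dish, 150 x 120 x 30 mm, a bystander; origin under its centre
- car_key: car key, 95 mm long, 9 mm high, lying in the dish, a bystander

How it is judged:
On the way, in this order (a step that is already met when the one before it is completed fails the run):
1. all five biscuits have been tipped into the hopper (x of biscuit0 in the frame of hopper_mouth between -0.078 and 0.078 m and y of biscuit0 in the frame of hopper_mouth between -0.078 and 0.078 m and z of biscuit0 in the frame of hopper_mouth between -0.095 and 0 m and x of biscuit1 in the frame of hopper_mouth between -0.078 and 0.078 m and y of biscuit1 in the frame of hopper_mouth between -0.078 and 0.078 m and z of biscuit1 in the frame of hopper_mouth between -0.095 and 0 m and x of biscuit2 in the frame of hopper_mouth between -0.078 and 0.078 m and y of biscuit2 in the frame of hopper_mouth between -0.078 and 0.078 m and z of biscuit2 in the frame of hopper_mouth between -0.095 and 0 m and x of biscuit3 in the frame of hopper_mouth between -0.078 and 0.078 m and y of biscuit3 in the frame of hopper_mouth between -0.078 and 0.078 m and z of biscuit3 in the frame of hopper_mouth between -0.095 and 0 m and x of biscuit4 in the frame of hopper_mouth between -0.078 and 0.078 m and y of biscuit4 in the frame of hopper_mouth between -0.078 and 0.078 m and z of biscuit4 in the frame of hopper_mouth between -0.095 and 0 m), for 0.2 s.
2. with the scoop standing right way up on the bench, the pedal is pressed down to its stop (beyond 0.36 of its 0.40 rad) (value of joint pedal_plate above 0.36 rad and height (world z) of scoop between -0.008 and 0.008 m and angle between scoop's own z axis and vertical below 0.1 rad), for 0.2 s.
At the end, for the whole second after the job is handed in: All five biscuits lie at rest inside the feeder's tray (within its walls, less than 60 mm above its floor), the pedal is back up (below 0.04 rad), and the scoop stands released and at rest, right way up on the bench (tilt under 0.1 rad, underside within 8 mm of the bench top) (x of biscuit0 in the frame of tray_floor between -0.103 and 0.103 m and y of biscuit0 in the frame of tray_floor between -0.073 and 0.073 m and z of biscuit0 in the frame of tray_floor between -0.005 and 0.06 m and linear speed of each of biscuit0, biscuit1, biscuit2, biscuit3, biscuit4 below 0.03 m/s and x of biscuit1 in the frame of tray_floor between -0.103 and 0.103 m and y of biscuit1 in the frame of tray_floor between -0.073 and 0.073 m and z of biscuit1 in the frame of tray_floor between -0.005 and 0.06 m and x of biscuit2 in the frame of tray_floor between -0.103 and 0.103 m and y of biscuit2 in the frame of tray_floor between -0.073 and 0.073 m and z of biscuit2 in the frame of tray_floor between -0.005 and 0.06 m and x of biscuit3 in the frame of tray_floor between -0.103 and 0.103 m and y of biscuit3 in the frame of tray_floor between -0.073 and 0.073 m and z of biscuit3 in the frame of tray_floor between -0.005 and 0.06 m and x of biscuit4 in the frame of tray_floor between -0.103 and 0.103 m and y of biscuit4 in the frame of tray_floor between -0.073 and 0.073 m and z of biscuit4 in the frame of tray_floor between -0.005 and 0.06 m and height (world z) of scoop between -0.008 and 0.008 m and angle between scoop's own z axis and vertical below 0.1 rad and linear speed of scoop below 0.02 m/s and value of joint pedal_plate below 0.04 rad); the robot touches nothing.
It fails at once if a bystander (compass, bracelet, car key or dish) is moved more than 40 mm (distance of any of compass, bracelet, car_key, dish from where it was at the start of the episode above 0.04 m).
It also fails if it takes over 72 s, if anything falls off the work surface, if the arm or the gripper's body presses on something with over 40 N, if the wrist force passes 120 N, or if a joint passes its speed limit or range.

## Robot

A 7-joint arm with a two-finger parallel gripper is mounted at the origin on the work surface. World frame = base frame: x ahead of the robot, y to its left, z up, the work surface at z = 0. Lengths are in m, angles in rad, forces in N, time in s.
With the tool pointing down it reaches from about 0.4 to 0.85 m from the base axis. Payload 10.4 kg.
Tool frame: the origin (TCP) lies between the finger pads; the fingertips stand manip.tip_extent ahead of it and the grasp point (between the pads) lies 6 mm ahead of it (manip.tip_extent is the distance from the TCP to the fingertips, in m); z points along the fingers, y is the line along which they close (so a half turn about z gives the same grasp; the last joint's range is limited). The gripper opens to 85 mm and grips with 20 to 120 N. Pads are 22 mm wide; open, the fingers measure 114 mm over their backs; the gripper's body (76 mm by 85 mm) begins 54 mm behind the grasp point. The pads swing forward as they close: fully open they stand 13 mm farther back than shut.
Start: joints at [1.26, 0.332, -0.065, 1.46, 0.022, 1.35, -0.088], TCP at [0.177, -0.599, 0.256] pointing down, gripper open.
Joint ranges: [-2.6, 2.6], [-0.5, 2.12], [-1.47, 1.34], [0.16, 2.42], [-1.27, 4.41], [0.06, 2.06], [-2.6, 2.6]. Speed limits (rad/s): [2.22, 2.22, 2.79, 2.79, 3.14, 3.14, 3.14].

## Interface

Orientations are given as a unit quaternion [x, y, z, w].
In Python, from workcell import get_obs, optics, workorder, manip gives the robot as it stands.
- The arm moves only by the tool jog_arm, never from a script. Its argument "increments" is a list of rows, each a list of 7 numbers: the shift along the tool's x, y, z in m, then the turn, a rotation vector about the tool's x, y, z in rad, then the opening, from -1 (shut) to 1 (fully open). A call has 1 to 5 rows; each row is the pose to reach, as a shift and turn from the pose commanded when the call began, along the tool's axes at that moment; what a row does not reach only later rows make up. A row lasts 1/12 s, in which the tool goes at most 41.7 mm and 7.16 degrees, less where a joint would pass 70% of its speed; a pose out of reach is approached as far as the arm can. A call with a gripper value outside its range is refused whole. The fingers move at their own pace and stop on an object; "grip_force" is the grip in N (left out, the last holds). Time passes only in rows, so rows that repeat a pose let the fingers close. It gives the time, the measured TCP pose, the force, the opening and the grip force at its end, in the units of the state.
- get_obs(): the state, without advancing time (a new reading comes with each control period).
- optics.camera(name): name is "scene" or "top"; returns a dict with "color" (420x560x3 uint8, red, green, blue), "depth" (420x560 float32, m along the optical axis (not along the pixel's ray), 0 where there is no reading), "K" (3x3 intrinsics, pixels), "k1" (the pictures are not rectified: a ray, as slopes to the right and down, at radius r is drawn at 1 + k1 r^2 times it, then the intrinsics apply), "R" (3x3) and "t" (3): a world point X has camera coordinates R X + t. Camera axes: x right, y down, z forward; pixel columns grow to the right and rows downward; lengths in m; the calibration is good to about 2 mm. A picture is of the moment at which its call begins.
- workorder.hand_in(): hands the job in; it is judged then, once.
The state is a dict: "clock": time; "joint_pos": joint angles; "joint_velocities": joint speeds; "tau": joint torques, N m; "position": TCP position; "ee_rot": TCP orientation; "ft_force": force on the tool from outside, world axes, zero at the start; "torque": the same for the moment, N m; "grip_width": opening from 0.0 (shut) to 1.0 (fully open); "grasp_force": force on a finger pad.
Only numpy, scipy, OpenCV 4.12 (cv2) and the standard library are available. Lean on these libraries where they do the work, as an engineer would, in place of code of your own. Each camera call takes 0.05 s, during which the arm holds its last target. There are 200 camera calls.

## Working session

There is one attempt and no reset: what is moved stays moved. The work goes in short steps, Python scripts to look and compute and a tool call to move; the robot and the scene stay as the last step left them, time stands still between calls to the robot, and variables do not carry over. Pictures are saved under pics/ and viewed, at most 10 in all, crops included, and the job is handed in when it is done.

Besides the shell and the picture viewer there is one more tool, called after ">>>" by a JSON object that holds its "method" and its "body", one argument or row to a line. jog_arm: Moves the arm, as the interface text tells. Its arguments: {"type":"object","properties":{"increments":{"type":"array"},"grip_force":{"type":"number"}},"required":["increments"]}

```bash
mkdir -p pics; cat > h.py <<'E'
import numpy as np, cv2
from workcell import get_obs, optics, workorder, manip
def snap(n):
    c=optics.camera(n); np.savez(f'{n}.npz',**c); return c
def px2w(c,u,v,d=None,z=None):
    K=c['K'];k=float(c['k1']);p=np.array([(u-K[0,2])/K[0,0],(v-K[1,2])/K[1,1]])
    q=p.copy()
    for _ in range(20): q=p/(1+k*(q@q))
    r=np.array([q[0],q[1],1.]); R=c['R'];t=c['t']; C=-R.T@t; D=R.T@r
    s=d if d is not None else (z-C[2])/D[2]
    return C+s*D
def w2px(c,X):
    x=c['R']@np.array(X)+c['t'];q=x[:2]/x[2];q=q*(1+float(c['k1'])*(q@q));K=c['K']
    return K[0,0]*q[0]+K[0,2],K[1,1]*q[1]+K[1,2]
E
python3 - <<'E'
from h import *
for n in('scene','top'):
    c=snap(n); cv2.imwrite(f'pics/{n}0.png',cv2.resize(c['color'][:,:,::-1],(800,600)))
    print(n,c['K'],c['k1'],c['R'],c['t'],-c['R'].T@c['t'])
print(manip.tip_extent); print(get_obs())
E
```

```text
scene [[447.9597469    0.         281.76152075]
 [  0.         447.9597469  213.25172082]
 [  0.           0.           1.        ]] 0.04695913683444809 [[-0.59408137  0.80433819  0.0103635 ]
 [ 0.40729654  0.31188774 -0.85839127]
 [-0.69366913 -0.50573324 -0.51289086]] [ 0.32722916 -0.10426328  1.44354037] [1.23820621 0.49936188 0.64748874]
top [[500.11803763   0.         282.62398176]
 [  0.         500.11803763 210.3356368 ]
 [  0.           0.           1.        ]] -0.06774228930843235 [[ 0.03422828 -0.99940956  0.002993  ]
 [-0.97750191 -0.03410135 -0.20815168]
 [ 0.20813084  0.00419901 -0.97809198]] [-0.02211566  0.57346274  1.07043096] [ 0.3385282  -0.00704151  1.16641336]
0.025
{'clock': 0.1, 'joint_pos': array([ 1.26039733,  0.33281135, -0.06471346,  1.46085406,  0.02167105,
        1.34990283, -0.08848505]), 'joint_velocities': array([-8.14801686e-04, -1.59457592e-03, -9.64238520e-04, -7.66309703e-04,
       -2.06148949e-03,  1.32317421e-03,  8.49577979e-05]), 'tau': array([ 1.36629791e-03, -6.26746345e+01,  4.89983393e-02, -3.92433894e+01,
        1.63308566e-02,  6.97415118e-03, -7.15427035e-06]), 'position': array([ 0.17730066, -0.59900888,  0.25559542]), 'ee_rot': array([ 9.89659641e-01,  1.43434256e-01, -1.51894678e-04, -6.21055313e-04]), 'ft_force': array([-0.76991226,  0.19853327, -0.35770464]), 'torque': array([-0.01524301,  0.00830188,  0.02242238]), 'grasp_force': 0.0, 'grip_width': 1.001025533762474}
```

View pics/scene0.png

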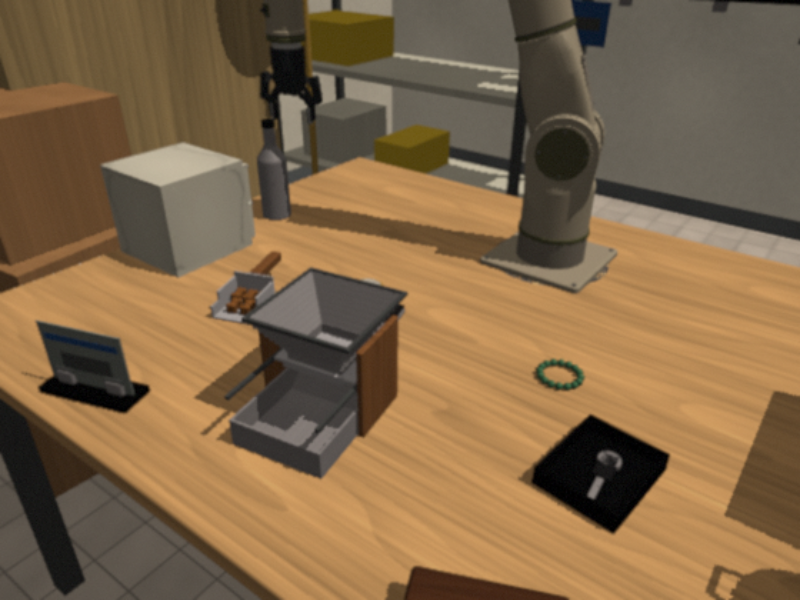

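View pics/top0.png

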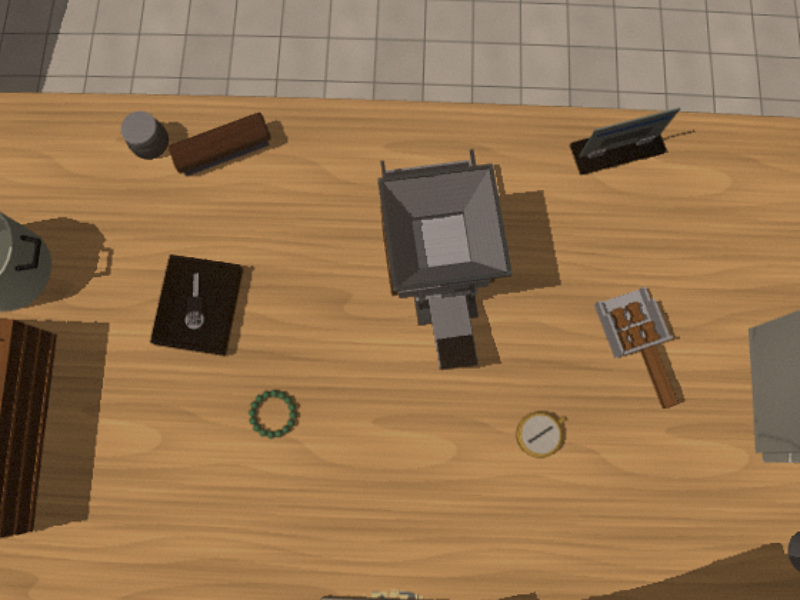

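The top view (800x600) shows the hopper mouth corners near (381,180), (492,165), (511,272) and (393,294), with the pedal pad at about (457,350). The scoop pan is at about (636,322), and its handle runs to (672,405). The scene view shows the scoop behind the hopper, at about (245,295).

Next I'll enlarge crops of the scoop and feeder.

```bash
python3 - <<'E'
from h import *
T=dict(np.load('top.npz'));S=dict(np.load('scene.npz'))
def crop(c,u0,v0,w,h,k):
    im=cv2.resize(c['color'][v0:v0+h,u0:u0+w,::-1],None,fx=k,fy=k,interpolation=cv2.INTER_CUBIC)
    for u in range(-(-u0//10)*10,u0+w,10): cv2.putText(im,str(u),((u-u0)*k,8),0,.3,(255,0,255));cv2.line(im,((u-u0)*k,10),((u-u0)*k,16),(255,0,255))
    for v in range(-(-v0//10)*10,v0+h,10): cv2.putText(im,str(v),(0,(v-v0)*k+3),0,.3,(255,0,255));
    return im
a=crop(T,405,195,90,100,6);cv2.imwrite('pics/ts.png',a[:, :])
a=crop(T,255,105,115,160,5)
b=crop(S,140,170,70,60,6)
out=np.zeros((600,800,3),np.uint8)
A=cv2.resize(crop(T,405,195,80,95,4),None,fx=1,fy=1);out[:380,:320]=A
B=crop(S,140,170,70,60,5)
out[300:600,450:800]=B
cv2.imwrite('pics/scoop.png',out)
a=crop(T,260,108,110,155,4)[:600];cv2.imwrite('pics/feed.png',a)
E
python3 -c "
import cv2
a=cv2.imread('pics/scoop.png');b=cv2.imread('pics/feed.png');print(b.shape)"
```

```text
(600, 440, 3)
```

View pics/scoop.png

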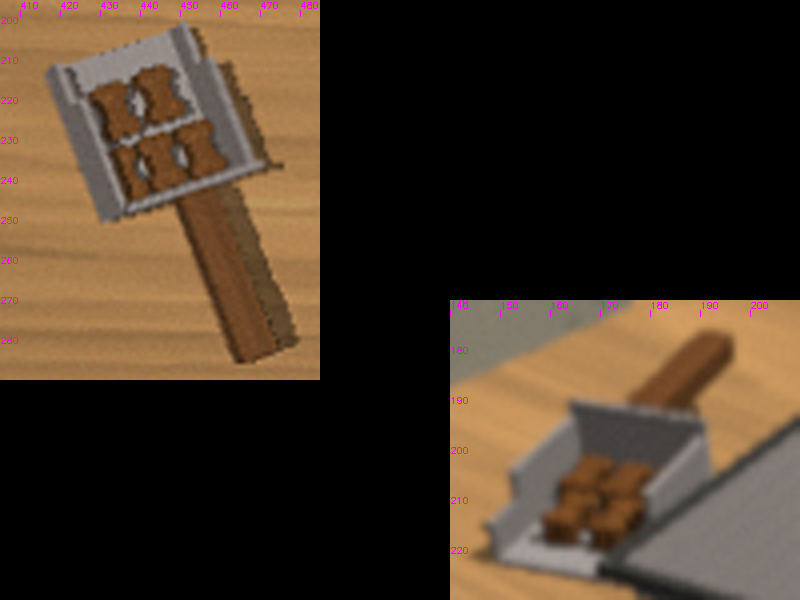

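View pics/feed.png

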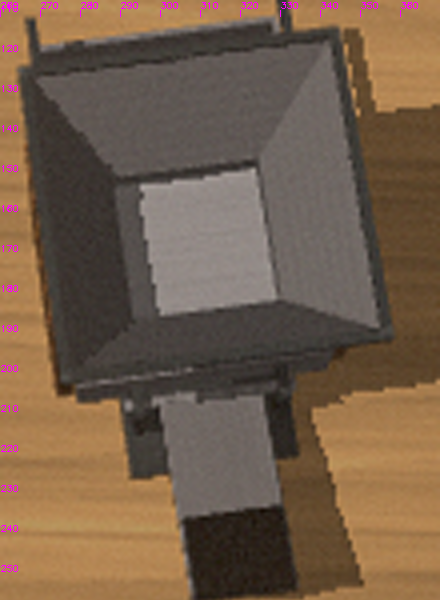

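The crops give pixel positions for the scoop's rear corners, handle end and nose, the hopper rim corners and the pedal pad. I'll triangulate from both views.

```bash
python3 - <<'E'
from h import *
T=dict(np.load('top.npz'));S=dict(np.load('scene.npz'))
t=lambda x,y:(405+x/4,195+y/4)
s=lambda x,y:(140+(x-450)/5,170+(y-300)/5)
f=lambda x,y:(260+x/4,108+y/4)
g=lambda x,y:(x*.7,y*.7)
def tri(a,b):
    def ray(c,p):
        A=px2w(c,*p,d=0.);return A,px2w(c,*p,d=1.)-A
    A,d=ray(T,a);B,e=ray(S,b);k=np.linalg.lstsq(np.c_[d,-e],B-A,rcond=None)[0]
    P=A+k[0]*d;Q=B+k[1]*e;return ((P+Q)/2).round(4),np.linalg.norm(P-Q).round(4)
for n,a,b in [('hend',t(260,354),s(719,336)),('rearR',t(270,163),s(571,402)),('rearL',t(122,211),s(707,422)),('rim',f(390,335),g(314,270)),('rimFL',f(62,393),g(406,295)),('rimRR',f(335,30),g(248,317)),('rimRL',f(22,68),g(350,350))]:
    print(n,*tri(a,b))
for n,p,z in [('nose',t(124,45),.004),('hend',t(260,354),.056),('hstart',t(205,197),.056)]: print(n,px2w(T,*p,z=z).round(4))
c=np.array([px2w(T,*f(*p),z=.172) for p in [(22,68),(335,30),(390,335),(62,393)]])
print(c.round(4),c.mean(0)); 
d=[c[0]-c[3],c[1]-c[2]];print([np.degrees(np.arctan2(x[1],x[0])) for x in d],np.degrees(np.arctan2(*( (c[0]-c[1])[[1,0]])))-90)
p=np.array([px2w(T,*f(*p),z=.073) for p in [(180,520),(282,505),(297,587),(193,598)]]);print(p.round(4),p.mean(0))
for n,q in [('pad',f(238,552)),('handle',t(232,275)),('gate',f(210,240))]:
    u,v=map(int,q);dd=T['depth'][v-1:v+2,u-1:u+2];print(n,px2w(T,u,v,d=float(np.median(dd))))
def rimdepth():
    w=T['depth'];return
E
```

```text
hend [ 0.4218 -0.4254  0.0503] 0.0047
rearR [ 0.5295 -0.4347  0.0486] 0.0081
rearL [ 0.5011 -0.3504  0.0502] 0.0014
rim [ 0.5924 -0.1521  0.1699] 0.0082
rimFL [0.5599 0.0117 0.1653] 0.001
rimRR [ 0.7566 -0.1221  0.1745] 0.0084
rimRL [0.7307 0.0423 0.1731] 0.0066
nose [ 0.6087 -0.3693  0.004 ]
hend [ 0.4228 -0.4252  0.056 ]
hstart [ 0.5102 -0.397   0.056 ]
[[ 0.7332  0.0397  0.172 ]
 [ 0.7608 -0.1256  0.172 ]
 [ 0.5945 -0.1551  0.172 ]
 [ 0.5581  0.012   0.172 ]] [ 0.66164148 -0.05725176  0.172     ]
[np.float64(8.990880006999431), np.float64(10.043464863369483)] 9.470756644224835
[[ 0.5104 -0.0539  0.073 ]
 [ 0.5208 -0.1102  0.073 ]
 [ 0.4754 -0.1191  0.073 ]
 [ 0.4675 -0.0621  0.073 ]] [ 0.49352684 -0.08634268  0.073     ]
pad [ 0.49343428 -0.08509372  0.07473684]
handle [ 0.46806797 -0.41063534  0.0568623 ]
gate [ 0.66644915 -0.06486632  0.09149356]
```

```bash
cat >> h.py <<'E'
def Rt(psi,phi):
    p,f=np.radians([psi,phi]);F=np.array([np.cos(p),np.sin(p),0]);U=np.array([0,0,1.]);Rr=np.array([np.sin(p),-np.cos(p),0])
    return np.c_[F*np.cos(f)+U*np.sin(f),Rr,F*np.sin(f)-U*np.cos(f)]
def plan(*tg):
    """tg: (grasp point xyz, psi deg, phi deg); prints moves each from the previous"""
    from scipy.spatial.transform import Rotation as Ro
    o=get_obs();P=np.array(o['position']);R=Ro.from_quat(o['ee_rot']).as_matrix()
    print('joints',np.round(o['joint_pos'],2),'grasp pt',np.round(P+.006*R[:,2],4),'F',np.round(o['ft_force'],1))
    for g,psi,phi in tg:
        R2=Rt(psi,phi);P2=np.array(g)-.006*R2[:,2]
        print(np.round(R.T@(P2-P),4).tolist(),np.round(Ro.from_matrix(R.T@R2).as_rotvec(),3).tolist(), 'rows',np.ceil(max(np.linalg.norm(P2-P)/.0417,np.degrees(Ro.from_matrix(R.T@R2).magnitude())/7.16)))
        P,R=P2,R2
E
python3 - <<'E'
from h import *
S=dict(np.load('scene.npz'))
print('bottle',px2w(S,275*.7,215*.7,z=0),'boxcorner',px2w(S,180*.7,268*.7,z=0),px2w(S,252*.7,235*.7,z=0))
G=np.array([.473,-.4105,.046]);z=Rt(17.3,40)[:,2]
a=G-.15*z;print(a)
b=a.copy();b[2]=.25
plan((b,17.3,40),(a,17.3,40),(G,17.3,40))
E
```

```text
bottle [ 0.20147316 -0.6629534   0.        ] boxcorner [ 0.52996818 -0.61057008  0.        ] [ 0.32023057 -0.61736934  0.        ]
[ 0.38094374 -0.43917233  0.16090667]
joints [ 1.26  0.33 -0.06  1.46  0.02  1.35 -0.09] grasp pt [ 0.1773 -0.599   0.2496] F [-0.8  0.2 -0.4]
[0.2368, -0.0954, 0.0011] [0.004, 0.698, -0.014] rows 7.0
[-0.0573, 0.0, 0.0682] [0.0, 0.0, 0.0] rows 3.0
[0.0, -0.0, 0.15] [0.0, 0.0, 0.0] rows 4.0
```

>>> {"method": "jog_arm", "body": {
  "increments": [
    [0.237,-0.095,0.001,0.004,0.698,-0.014,1],
    [0.237,-0.095,0.001,0.004,0.698,-0.014,1],
    [0.237,-0.095,0.001,0.004,0.698,-0.014,1],
    [0.237,-0.095,0.001,0.004,0.698,-0.014,1],
    [0.237,-0.095,0.001,0.004,0.698,-0.014,1]
  ]
}}

```text
clock: 0.52
position: [0.3419, -0.4695, 0.2563]
ee_rot: [0.94, 0.142, 0.307, -0.045]
ft_force: [1.1, 0.8, -0.2]
grip_width: 1.0
grasp_force: 0.0
```

```bash
python3 - <<'E'
from h import *
G=np.array([.473,-.4105,.046]);z=Rt(17.3,40)[:,2]
a=G-.15*z
plan((a,17.3,40),(G,17.3,40))
E
```

```text
joints [ 1.38  0.22 -0.22  1.74 -0.63  1.19  0.14] grasp pt [ 0.3453 -0.4685  0.2514] F [ 1.1  0.8 -0.2]
[-0.0192, -0.0177, 0.0983] [0.003, 0.068, -0.001] rows 3.0
[0.0, -0.0, 0.15] [0.0, 0.0, 0.0] rows 4.0
```

>>> {"method": "jog_arm", "body": {
  "increments": [
    [-0.019,-0.018,0.098,0.003,0.068,0,1],
    [-0.019,-0.018,0.098,0.003,0.068,0,1],
    [-0.019,-0.018,0.098,0.003,0.068,0,1],
    [-0.019,-0.018,0.098,0.003,0.068,0,1],
    [-0.019,-0.018,0.098,0.003,0.068,0,1]
  ]
}}

```text
clock: 0.93
position: [0.3755, -0.4402, 0.1647]
ee_rot: [0.93, 0.141, 0.335, -0.053]
ft_force: [-0.4, -0.3, 0.6]
grip_width: 1.001
grasp_force: 0.0
```

```bash
python3 - <<'E'
from h import *
G=np.array([.473,-.4105,.046])
plan((G,17.3,40))
c=snap('top');im=c['color'][180:300,390:510,::-1]
im2=snap('scene')['color'][120:240,100:220,::-1]
cv2.imwrite('pics/pre.png',np.hstack([cv2.resize(im,(400,400)),cv2.resize(im2,(400,400))]))
E
```

```text
joints [ 1.36  0.31 -0.26  1.87 -0.74  1.01  0.27] grasp pt [ 0.3791 -0.4391  0.1601] F [-0.4 -0.3  0.6]
[0.0025, 0.0011, 0.1505] [-0.003, 0.005, -0.001] rows 4.0
```

View pics/pre.png

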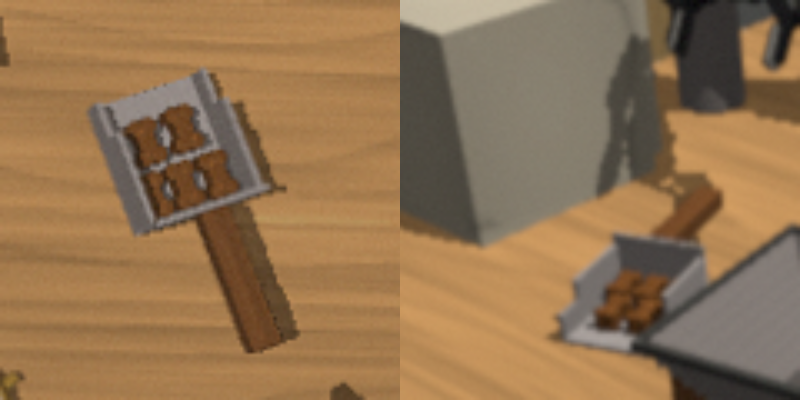

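The crops show the scoop undisturbed, with its handle end at about (262,350) in the left crop. The gripper is just outside, below right. I'll advance.

>>> {"method": "jog_arm", "body": {
  "increments": [
    [0.002,0.001,0.04,0,0.005,0,1],
    [0.002,0.001,0.08,0,0.005,0,1],
    [0.002,0.001,0.115,0,0.005,0,1],
    [0.002,0.001,0.15,0,0.005,0,1],
    [0.002,0.001,0.15,0,0.005,0,1]
  ]
}}

```text
clock: 1.45
position: [0.4715, -0.4088, 0.0479]
ee_rot: [0.929, 0.143, 0.338, -0.055]
ft_force: [-0.2, 2.1, -0.7]
grip_width: 1.002
grasp_force: 0.0
```

>>> {"method": "jog_arm", "body": {
  "increments": [
    [0,0,0,0,0,0,-0.3],
    [0,0,0,0,0,0,-1],
    [0,0,0,0,0,0,-1],
    [0,0,0,0,0,0,-1],
    [0,0,0,0,0,0,-1]
  ],
  "grip_force": 60
}}

```text
clock: 1.87
position: [0.4683, -0.4135, 0.052]
ee_rot: [0.929, 0.141, 0.338, -0.051]
ft_force: [-1.2, 0.9, 0.4]
grip_width: 0.303
grasp_force: 1.1
```

>>> {"method": "jog_arm", "body": {
  "increments": [
    [0,0,0,0,0,0,-1],
    [0,0,0,0,0,0,-1],
    [0,0,0,0,0,0,-1],
    [0,0,0,0,0,0,-1],
    [0,0,0,0,0,0,-1]
  ]
}}

```text
clock: 2.28
position: [0.4686, -0.4127, 0.0518]
ee_rot: [0.929, 0.141, 0.338, -0.052]
ft_force: [-5.6, 2.5, 7.8]
grip_width: 0.248
grasp_force: 62.9
```

```bash
python3 - <<'E'
from h import *
plan(([.473,-.4105,.046],17.3,40))
E
```

```text
joints [ 1.25  0.52 -0.33  1.88 -0.82  0.72  0.32] grasp pt [ 0.4723 -0.4115  0.0472] F [-5.6  2.5  7.8]
[-0.0001, -0.0008, 0.0016] [-0.001, -0.0, -0.0] rows 1.0
```

```bash
cat >> h.py <<'E'
def tip(nose,psi,th):
    p,t=np.radians([psi,th]);F=np.array([np.cos(p),np.sin(p),0]);U=np.array([0,0,1.])
    x=F*np.cos(t)-U*np.sin(t);z=F*np.sin(t)+U*np.cos(t)
    return (np.array(nose)-.143*x+.042*z,psi,40-th)
E
python3 - <<'E'
from h import *
H=np.array([.6616,-.0573,0]);psi=30;F=np.array([np.cos(np.radians(psi)),np.sin(np.radians(psi)),0])
n=H-.035*F
a=(np.array([.4725,-.4115,.29]),17.3,40)
plan(a,tip(n+[0,0,.235],psi,0),tip(n+[0,0,.2],psi,20),tip(n+[0,0,.195],psi,40),tip(n+[0,0,.19],psi,60))
E
```

```text
joints [ 1.25  0.52 -0.33  1.88 -0.82  0.72  0.32] grasp pt [ 0.4723 -0.4115  0.0472] F [-5.6  2.5  7.8]
[0.1562, -0.0002, -0.1858] [-0.001, -0.0, -0.0] rows 6.0
[0.0777, -0.242, 0.0822] [0.142, 0.0, -0.17] rows 7.0
[0.027, -0.0, 0.0064] [0.0, -0.349, 0.0] rows 3.0
[0.0478, -0.0, -0.0157] [0.0, -0.349, -0.0] rows 3.0
[0.0495, 0.0, -0.0154] [0.0, -0.349, 0.0] rows 3.0
```

>>> {"method": "jog_arm", "body": {
  "increments": [
    [0.008,0,-0.01,0,0,0,-1],
    [0.023,0,-0.027,0,0,0,-1],
    [0.04,0,-0.048,0,0,0,-1],
    [0.058,0,-0.07,0,0,0,-1],
    [0.078,0,-0.093,0,0,0,-1]
  ]
}}

```text
clock: 2.7
position: [0.4679, -0.4124, 0.1734]
ee_rot: [0.929, 0.141, 0.337, -0.052]
ft_force: [0.7, -0.0, -2.6]
grip_width: 0.249
grasp_force: 61.5
```

>>> {"method": "jog_arm", "body": {
  "increments": [
    [0.02,0,-0.023,0,0,0,-1],
    [0.04,0,-0.046,0,0,0,-1],
    [0.058,0,-0.069,0,0,0,-1],
    [0.07,0,-0.083,0,0,0,-1],
    [0.078,0,-0.093,0,0,0,-1]
  ]
}}

```text
clock: 3.12
position: [0.4688, -0.413, 0.2968]
ee_rot: [0.929, 0.142, 0.338, -0.051]
ft_force: [0.1, -0.8, -2.8]
grip_width: 0.243
grasp_force: 61.6
```

```bash
python3 - <<'E'
from h import *
H=np.array([.6616,-.0573,0]);psi=30;F=np.array([np.cos(np.radians(psi)),np.sin(np.radians(psi)),0])
n=H-.035*F
plan(tip(n+[0,0,.235],psi,0))
c=snap('top')['color'][120:320,360:560,::-1]
d=snap('scene')['color'][0:300,100:400,::-1]
cv2.imwrite('pics/lift.png',np.hstack([cv2.resize(c,(400,400)),cv2.resize(d,(400,400))]))
E
```

```text
joints [ 1.21  0.2  -0.28  1.7  -0.69  1.1  -0.05] grasp pt [ 0.4725 -0.4118  0.2922] F [ 0.1 -0.8 -2.8]
[0.0766, -0.2423, 0.0836] [0.143, 0.0, -0.169] rows 7.0
```

View pics/lift.png

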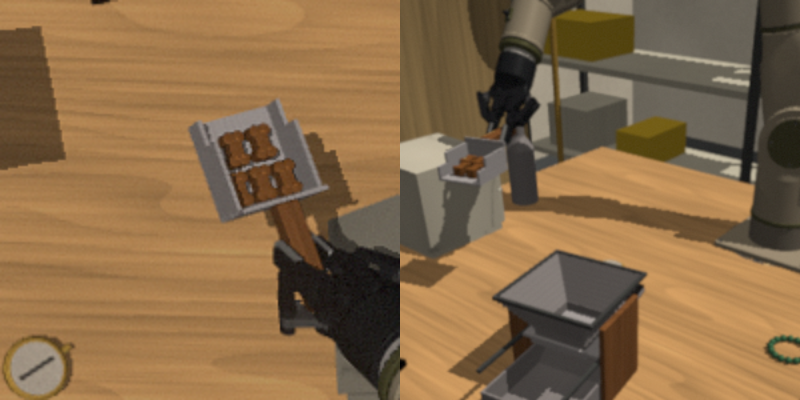

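The scoop is lifted level, with all five biscuits still in it.

>>> {"method": "jog_arm", "body": {
  "increments": [
    [0.004,-0.013,0.004,0.02,0,-0.02,-1],
    [0.012,-0.038,0.013,0.05,0,-0.06,-1],
    [0.022,-0.069,0.024,0.09,0,-0.1,-1],
    [0.033,-0.1,0.036,0.12,0,-0.14,-1],
    [0.043,-0.135,0.047,0.143,0,-0.169,-1]
  ]
}}

```text
clock: 3.63
position: [0.4884, -0.2628, 0.2829]
ee_rot: [0.908, 0.244, 0.329, -0.092]
ft_force: [1.2, -0.2, -1.4]
grip_width: 0.246
grasp_force: 61.6
```

```bash
python3 - <<'E'
from h import *
H=np.array([.6616,-.0573,0]);psi=30;F=np.array([np.cos(np.radians(psi)),np.sin(np.radians(psi)),0])
n=H-.035*F
plan(tip(n+[0,0,.235],psi,0))
E
```

```text
joints [ 1.14  0.07 -0.39  1.87 -0.73  1.11  0.02] grasp pt [ 0.4917 -0.2608  0.2783] F [ 1.2 -0.2 -1.4]
[0.0533, -0.0911, 0.0472] [-0.007, 0.0, -0.001] rows 3.0
```

>>> {"method": "jog_arm", "body": {
  "increments": [
    [0.012,-0.02,0.011,0,0,0,-1],
    [0.025,-0.045,0.023,0,0,0,-1],
    [0.038,-0.065,0.034,0,0,0,-1],
    [0.048,-0.082,0.043,-0.007,0,0,-1],
    [0.053,-0.091,0.047,-0.007,0,0,-1]
  ]
}}

```text
clock: 4.05
position: [0.5039, -0.1464, 0.2815]
ee_rot: [0.908, 0.244, 0.33, -0.089]
ft_force: [-0.5, 0.5, -2.8]
grip_width: 0.25
grasp_force: 61.5
```

```bash
python3 - <<'E'
from h import *
H=np.array([.6616,-.0573,0]);psi=30;F=np.array([np.cos(np.radians(psi)),np.sin(np.radians(psi)),0])
n=H-.035*F
plan(tip(n+[0,0,.21],psi,20),tip(n+[0,0,.2],psi,40),tip(n+[0,0,.19],psi,60))
E
```

```text
joints [ 1.06 -0.09 -0.49  2.03 -0.8   0.99 -0.1 ] grasp pt [ 0.5073 -0.1445  0.2769] F [-0.5  0.5 -2.8]
[0.0329, 0.0017, -0.0019] [-0.001, -0.347, 0.0] rows 3.0
[0.0461, -0.0, -0.011] [0.0, -0.349, -0.0] rows 3.0
[0.0495, 0.0, -0.0104] [0.0, -0.349, 0.0] rows 3.0
```

>>> {"method": "jog_arm", "body": {
  "increments": [
    [0.008,0.001,0,0,-0.09,0,-1],
    [0.016,0.001,-0.001,0,-0.18,0,-1],
    [0.024,0.002,-0.002,0,-0.26,0,-1],
    [0.033,0.002,-0.002,0,-0.347,0,-1],
    [0.033,0.002,-0.002,0,-0.347,0,-1]
  ]
}}

```text
clock: 4.47
position: [0.5284, -0.1383, 0.3075]
ee_rot: [0.951, 0.255, 0.168, -0.043]
ft_force: [0.9, 1.7, -1.2]
grip_width: 0.247
grasp_force: 61.4
```

>>> {"method": "jog_arm", "body": {
  "increments": [
    [0.01,0,-0.001,0,-0.09,0,-1],
    [0.022,0,-0.004,0,-0.18,0,-1],
    [0.034,0,-0.007,0,-0.26,0,-1],
    [0.046,0,-0.011,0,-0.349,0,-1],
    [0.046,0,-0.011,0,-0.349,0,-1]
  ]
}}

```text
clock: 4.88
position: [0.5621, -0.1175, 0.3309]
ee_rot: [0.966, 0.26, -0.001, -0.001]
ft_force: [-0.5, 2.0, -3.2]
grip_width: 0.249
grasp_force: 61.4
```

```bash
python3 - <<'E'
from h import *
H=np.array([.6616,-.0573,0]);psi=30;F=np.array([np.cos(np.radians(psi)),np.sin(np.radians(psi)),0])
n=H-.035*F
plan(tip(n+[0,0,.19],psi,60))
c=snap('top')['color'][60:260,230:430,::-1]
d=snap('scene')['color'][80:300,100:320,::-1]
cv2.imwrite('pics/tip1.png',np.hstack([cv2.resize(c,(400,400)),cv2.resize(d,(400,400))]))
E
```

```text
joints [ 0.71  0.27 -0.71  1.45  0.17  1.5  -1.04] grasp pt [ 0.5621 -0.1175  0.3249] F [-0.5  2.  -3.2]
[0.0482, -0.0023, -0.0096] [-0.003, -0.348, 0.003] rows 3.0
```

View pics/tip1.png

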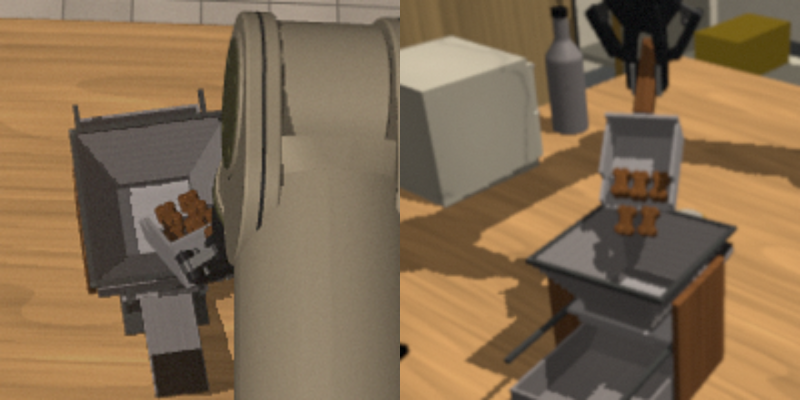

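At 40° the nose is over the hopper and the biscuits are at the nose edge. I'll continue to 60°.

>>> {"method": "jog_arm", "body": {
  "increments": [
    [0.01,0,-0.001,0,-0.08,0,-1],
    [0.02,-0.001,-0.003,0,-0.15,0,-1],
    [0.03,-0.002,-0.005,0,-0.22,0,-1],
    [0.04,-0.002,-0.008,-0.003,-0.28,0,-1],
    [0.048,-0.002,-0.01,-0.003,-0.348,0.003,-1]
  ]
}}

```text
clock: 5.4
position: [0.6007, -0.0965, 0.3425]
ee_rot: [0.952, 0.251, -0.167, 0.046]
ft_force: [0.2, -0.4, -0.7]
grip_width: 0.25
grasp_force: 61.5
```

>>> {"method": "jog_arm", "body": {
  "increments": [
    [0,0,0,0,0,0,-1],
    [0,0,0,0,0,0,-1],
    [0,0,0,0,0,0,-1],
    [0,0,0,0,0,0,-1],
    [0,0,0,0,0,0,-1]
  ]
}}

```text
clock: 5.82
position: [0.6006, -0.0968, 0.3436]
ee_rot: [0.953, 0.25, -0.165, 0.047]
ft_force: [-0.4, 0.5, -0.8]
grip_width: 0.247
grasp_force: 61.5
```

```bash
python3 - <<'E'
from h import *
H=np.array([.6616,-.0573,0]);psi=30;F=np.array([np.cos(np.radians(psi)),np.sin(np.radians(psi)),0])
n=H-.035*F
plan(tip(n+[0,0,.19],psi,60),tip(n+[0,0,.19],psi,66))
c=snap('top')['color'][60:260,230:430,::-1]
d=snap('scene')['color'][80:300,100:320,::-1]
cv2.imwrite('pics/tip2.png',np.hstack([cv2.resize(c,(400,400)),cv2.resize(d,(400,400))]))
E
```

```text
joints [ 0.39  0.55 -0.66  1.1   0.45  1.91 -1.22] grasp pt [ 0.5989 -0.0978  0.338 ] F [-0.4  0.5 -0.8]
[0.0052, -0.0038, 0.0014] [0.004, -0.005, -0.01] rows 1.0
[0.0141, 0.0, -0.0079] [-0.0, -0.105, -0.0] rows 1.0
```

View pics/tip2.png

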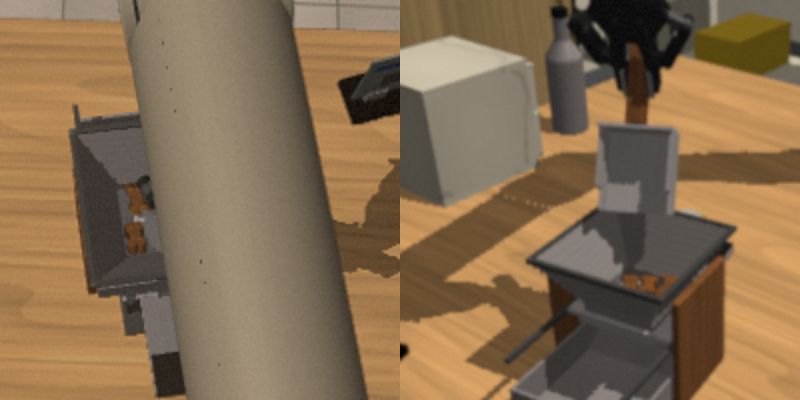

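The scoop is empty and biscuits are visible in the hopper. I'll retrace the path to level and put the scoop back.

```bash
python3 - <<'E'
from h import *
H=np.array([.6616,-.0573,0]);psi=30;F=np.array([np.cos(np.radians(psi)),np.sin(np.radians(psi)),0])
n=H-.035*F
plan(tip(n+[0,0,.23],psi,30),tip(n+[0,0,.24],psi,0),(np.array([.4725,-.4115,.25]),17.3,40),(np.array([.4725,-.4115,.048]),17.3,40))
E
```

```text
joints [ 0.39  0.55 -0.66  1.1   0.45  1.91 -1.22] grasp pt [ 0.5991 -0.0973  0.3378] F [-0.8  0.2 -1.5]
[-0.063, -0.0029, 0.0222] [0.006, 0.519, -0.009] rows 5.0
[-0.0523, 0.0, 0.0489] [-0.0, 0.524, -0.0] rows 5.0
[-0.1453, 0.2113, -0.0801] [-0.142, -0.0, 0.17] rows 7.0
[-0.1298, 0.0, 0.1547] [0.0, 0.0, 0.0] rows 5.0
```

>>> {"method": "jog_arm", "body": {
  "increments": [
    [-0.012,0,0.002,0,0.1,0,-1],
    [-0.025,0,0.006,0,0.21,0,-1],
    [-0.038,-0.001,0.011,0,0.32,0,-1],
    [-0.051,-0.002,0.016,0.006,0.43,-0.009,-1],
    [-0.063,-0.003,0.022,0.006,0.519,-0.009,-1]
  ]
}}

```text
clock: 6.33
position: [0.5412, -0.127, 0.3441]
ee_rot: [0.962, 0.258, 0.087, -0.022]
ft_force: [-0.5, -0.2, -0.9]
grip_width: 0.247
grasp_force: 61.6
```

>>> {"method": "jog_arm", "body": {
  "increments": [
    [-0.012,0,0.007,0,0.1,0,-1],
    [-0.024,0,0.016,0,0.21,0,-1],
    [-0.034,0,0.026,0,0.32,0,-1],
    [-0.043,0,0.037,0,0.43,0,-1],
    [-0.052,0,0.049,0,0.524,0,-1]
  ]
}}

```text
clock: 6.75
position: [0.5038, -0.1492, 0.2866]
ee_rot: [0.907, 0.242, 0.333, -0.086]
ft_force: [0.1, 0.6, -2.4]
grip_width: 0.246
grasp_force: 61.6
```

```bash
python3 - <<'E'
from h import *
plan((np.array([.4725,-.4115,.25]),17.3,40),(np.array([.4725,-.4115,.048]),17.3,40))
E
```

```text
joints [ 1.15 -0.1  -0.56  2.02 -0.81  1.   -0.08] grasp pt [ 0.5071 -0.1473  0.282 ] F [ 0.1  0.6 -2.4]
[-0.1445, 0.2111, -0.0789] [-0.137, -0.004, 0.17] rows 7.0
[-0.1298, 0.0, 0.1547] [0.0, 0.0, 0.0] rows 5.0
```

>>> {"method": "jog_arm", "body": {
  "increments": [
    [-0.014,0.021,-0.008,0,0,0,-1],
    [-0.028,0.042,-0.016,0,0,0,-1],
    [-0.042,0.063,-0.024,0,0,0,-1],
    [-0.057,0.084,-0.032,0,0,0,-1],
    [-0.072,0.106,-0.04,0,0,0,-1]
  ]
}}

```text
clock: 7.17
position: [0.4872, -0.2808, 0.2705]
ee_rot: [0.908, 0.244, 0.33, -0.088]
ft_force: [0.6, -0.3, -1.6]
grip_width: 0.249
grasp_force: 61.6
```

>>> {"method": "jog_arm", "body": {
  "increments": [
    [-0.016,0.023,-0.009,-0.03,0,0.035,-1],
    [-0.032,0.047,-0.018,-0.06,0,0.075,-1],
    [-0.048,0.07,-0.027,-0.1,0,0.12,-1],
    [-0.072,0.105,-0.039,-0.137,-0.004,0.17,-1],
    [-0.072,0.105,-0.039,-0.137,-0.004,0.17,-1]
  ]
}}

```text
clock: 7.58
position: [0.4679, -0.4178, 0.2528]
ee_rot: [0.931, 0.137, 0.335, -0.051]
ft_force: [-0.8, -0.1, -2.8]
grip_width: 0.244
grasp_force: 61.6
```

```bash
python3 - <<'E'
from h import *
plan((np.array([.4725,-.4115,.07]),17.3,40),(np.array([.4725,-.4115,.0475]),17.3,40))
E
```

```text
joints [ 1.28  0.25 -0.36  1.74 -0.67  1.02 -0.02] grasp pt [ 0.4716 -0.4167  0.2482] F [-0.8 -0.1 -2.8]
[-0.1117, -0.0043, 0.1389] [0.003, 0.007, -0.008] rows 5.0
[-0.0145, 0.0, 0.0172] [0.0, 0.0, 0.0] rows 1.0
```

>>> {"method": "jog_arm", "body": {
  "increments": [
    [-0.027,0,0.035,0,0,0,-1],
    [-0.054,-0.001,0.068,0.003,0.007,-0.008,-1],
    [-0.08,-0.003,0.1,0.003,0.007,-0.008,-1],
    [-0.1,-0.004,0.125,0.003,0.007,-0.008,-1],
    [-0.112,-0.004,0.139,0.003,0.007,-0.008,-1]
  ]
}}

```text
clock: 8.0
position: [0.4704, -0.4038, 0.0711]
ee_rot: [0.928, 0.146, 0.337, -0.056]
ft_force: [-0.1, 0.1, -1.9]
grip_width: 0.243
grasp_force: 61.5
```

>>> {"method": "jog_arm", "body": {
  "increments": [
    [-0.005,0,0.005,0,0,0,-1],
    [-0.009,0,0.01,0,0,0,-1],
    [-0.012,0,0.014,0,0,0,-1],
    [-0.013,0,0.016,0,0,0,-1],
    [-0.013,0,0.016,0,0,0,-1]
  ]
}}

```text
clock: 8.42
position: [0.473, -0.4056, 0.0559]
ee_rot: [0.928, 0.147, 0.339, -0.054]
ft_force: [-0.7, 0.5, -1.0]
grip_width: 0.246
grasp_force: 61.5
```

```bash
python3 - <<'E'
from h import *
plan((np.array([.4725,-.4115,.0475]),17.3,40))
E
```

```text
joints [ 1.3   0.52 -0.41  1.89 -0.77  0.7   0.29] grasp pt [ 0.4766 -0.4044  0.0513] F [-0.7  0.5 -1. ]
[-0.0071, 0.0054, -0.001] [-0.008, -0.002, 0.01] rows 1.0
```

>>> {"method": "jog_arm", "body": {
  "increments": [
    [-0.001,0,0.001,0,0,0,-1],
    [-0.002,0,0.002,0,0,0,-1],
    [-0.003,0,0.003,0,0,0,-1],
    [-0.003,0,0.003,0,0,0,-1],
    [-0.003,0,0.003,0,0,0,-1]
  ]
}}

```text
clock: 8.83
position: [0.4726, -0.4056, 0.0518]
ee_rot: [0.928, 0.147, 0.339, -0.054]
ft_force: [-4.3, 1.4, 5.5]
grip_width: 0.25
grasp_force: 62.5
```

>>> {"method": "jog_arm", "body": {
  "increments": [
    [0,0,0,0,0,0,0],
    [0,0,0,0,0,0,1],
    [0,0,0,0,0,0,1],
    [0,0,0,0,0,0,1],
    [0,0,0,0,0,0,1]
  ]
}}

```text
clock: 9.25
position: [0.4723, -0.4051, 0.0508]
ee_rot: [0.928, 0.147, 0.338, -0.054]
ft_force: [0.3, 0.7, 0.4]
grip_width: 0.935
grasp_force: 0.0
```

>>> {"method": "jog_arm", "body": {
  "increments": [
    [0,0,0,0,0,0,1],
    [0,0,-0.02,0,0,0,1],
    [0,0,-0.055,0,0,0,1],
    [0,0,-0.095,0,0,0,1],
    [0,0,-0.13,0,0,0,1]
  ]
}}

```text
clock: 9.67
position: [0.3915, -0.4314, 0.1516]
ee_rot: [0.928, 0.147, 0.338, -0.055]
ft_force: [0.7, -1.4, -0.0]
grip_width: 1.004
grasp_force: 0.0
```

```bash
python3 - <<'E'
from h import *
plan((np.array([.40,-.30,.25]),10,10))
c=snap('top')['color'][100:300,250:510,::-1]
d=snap('scene')['color'][100:300,100:320,::-1]
cv2.imwrite('pics/rel.png',np.hstack([cv2.resize(c,None,fx=2,fy=2),cv2.resize(d,(280,400))][:1]))
cv2.imwrite('pics/rel.png',np.hstack([cv2.resize(c,(455,350)),cv2.resize(d[:, :],(345,350))]))
E
```

```text
joints [ 1.42  0.33 -0.36  1.88 -0.73  0.96  0.26] grasp pt [ 0.3951 -0.4302  0.147 ] F [ 0.7 -1.4 -0. ]
[0.1036, -0.1226, -0.0489] [-0.062, -0.524, 0.128] rows 5.0
```

View pics/rel.png

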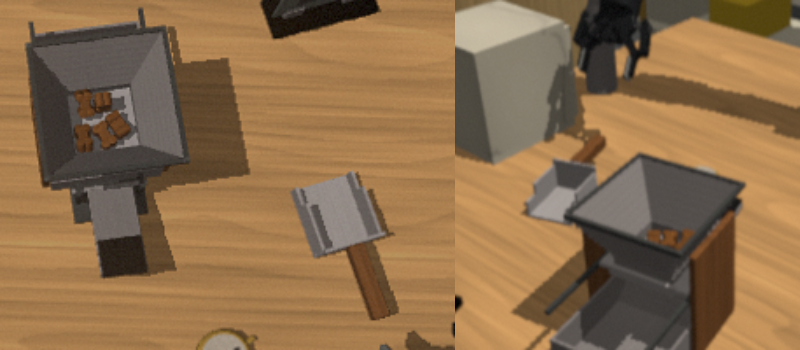

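All five biscuits sit in the hopper at about (100,115) in the left crop, and the scoop stands upright. Next is the pedal.

```bash
cat >> h.py <<'E'
def tp(z,psi=9.7,phi=12):
    return (np.array([.488,-.087,z])-.019*Rt(psi,phi)[:,2],psi,phi)
E
python3 - <<'E'
from h import *
plan((np.array([.40,-.33,.25]),9.7,20),tp(.13))
E
```

```text
joints [ 1.42  0.33 -0.35  1.88 -0.73  0.96  0.26] grasp pt [ 0.3938 -0.4346  0.1498] F [0.7 0.  0.3]
[0.0958, -0.0975, -0.0525] [-0.065, -0.349, 0.125] rows 4.0
[0.0824, -0.2247, 0.1377] [-0.0, -0.14, -0.0] rows 7.0
```

>>> {"method": "jog_arm", "body": {
  "increments": [
    [0.01,-0.01,-0.02,0,0,0,1],
    [0.096,-0.098,-0.053,-0.065,-0.349,0.125,0],
    [0.096,-0.098,-0.053,-0.065,-0.349,0.125,-1],
    [0.096,-0.098,-0.053,-0.065,-0.349,0.125,-1],
    [0.096,-0.098,-0.053,-0.065,-0.349,0.125,-1]
  ]
}}

```text
clock: 10.18
position: [0.3998, -0.3251, 0.2534]
ee_rot: [0.981, 0.084, 0.172, -0.018]
ft_force: [1.2, 0.4, -0.6]
grip_width: 0.455
grasp_force: 0.0
```

>>> {"method": "jog_arm", "body": {
  "increments": [
    [0.021,-0.056,0.01,0,0,0,-1],
    [0.041,-0.112,0.02,0,0,0,-1],
    [0.041,-0.112,0.02,0,0,0,-1],
    [0.041,-0.112,0.02,0,0,0,-1],
    [0.041,-0.112,0.02,0,0,0,-1]
  ]
}}

```text
clock: 10.6
position: [0.4254, -0.2056, 0.2485]
ee_rot: [0.981, 0.088, 0.173, -0.019]
ft_force: [0.8, -1.2, -0.5]
grip_width: -0.005
grasp_force: 0.0
```

```bash
python3 - <<'E'
from h import *
plan(tp(.13),tp(.08),tp(.03))
E
```

```text
joints [ 1.11 -0.16 -0.54  2.03 -0.38  1.02 -0.67] grasp pt [ 0.4274 -0.2052  0.2429] F [ 0.8 -1.2 -0.5]
[0.0405, -0.1049, 0.1157] [-0.01, -0.14, 0.008] rows 4.0
[-0.0104, 0.0, 0.0489] [0.0, 0.0, 0.0] rows 2.0
[-0.0104, 0.0, 0.0489] [0.0, 0.0, 0.0] rows 2.0
```

>>> {"method": "jog_arm", "body": {
  "increments": [
    [0.041,-0.105,0.05,-0.01,-0.14,0.008,-1],
    [0.041,-0.105,0.05,-0.01,-0.14,0.008,-1],
    [0.041,-0.105,0.116,-0.01,-0.14,0.008,-1],
    [0.041,-0.105,0.116,-0.01,-0.14,0.008,-1],
    [0.041,-0.105,0.116,-0.01,-0.14,0.008,-1]
  ]
}}

```text
clock: 11.02
position: [0.4835, -0.0867, 0.1511]
ee_rot: [0.991, 0.083, 0.104, -0.011]
ft_force: [-1.5, -0.5, 0.0]
grip_width: -0.001
grasp_force: 0.0
```

```bash
python3 - <<'E'
from h import *
plan(tp(.08),tp(.05),tp(.035))
E
```

```text
joints [ 0.96  0.06 -0.84  2.05 -0.03  0.85 -1.26] grasp pt [ 0.4847 -0.0865  0.1453] F [-1.5 -0.5  0. ]
[-0.0105, 0.0013, 0.0455] [-0.004, 0.001, -0.002] rows 2.0
[-0.0062, 0.0, 0.0293] [0.0, 0.0, 0.0] rows 1.0
[-0.0031, 0.0, 0.0147] [0.0, 0.0, 0.0] rows 1.0
```

>>> {"method": "jog_arm", "body": {
  "increments": [
    [-0.005,0,0.022,-0.004,0,0,-1],
    [-0.01,0.001,0.045,-0.004,0,0,-1],
    [-0.013,0.001,0.055,-0.004,0,0,-1],
    [-0.015,0.001,0.065,-0.004,0,0,-1],
    [-0.017,0.001,0.075,-0.004,0,0,-1]
  ]
}}

```text
clock: 11.43
position: [0.4824, -0.0919, 0.0773]
ee_rot: [0.991, 0.081, 0.104, -0.007]
ft_force: [-5.8, -0.8, 8.2]
grip_width: -0.001
grasp_force: 3.7
```

>>> {"method": "jog_arm", "body": {
  "increments": [
    [-0.001,0,0.005,0,0,0,-1],
    [-0.002,0,0.01,0,0,0,-1],
    [-0.003,0,0.014,0,0,0,-1],
    [-0.003,0,0.014,0,0,0,-1],
    [-0.003,0,0.014,0,0,0,-1]
  ]
}}

```text
clock: 11.85
position: [0.4824, -0.092, 0.0636]
ee_rot: [0.991, 0.081, 0.104, -0.007]
ft_force: [-5.8, 0.4, 7.6]
grip_width: -0.002
grasp_force: 3.9
```

```bash
python3 - <<'E'
from h import *
plan(tp(.035),tp(.03))
E
```

```text
joints [ 0.88  0.22 -0.79  2.13  0.17  0.66 -1.41] grasp pt [ 0.4837 -0.0918  0.0578] F [-5.8  0.4  7.6]
[0.0002, -0.004, 0.0043] [0.005, 0.0, -0.005] rows 1.0
[-0.001, 0.0, 0.0049] [0.0, 0.0, 0.0] rows 1.0
```

>>> {"method": "jog_arm", "body": {
  "increments": [
    [0,0,0.002,0,0,0,-1],
    [-0.001,0,0.004,0,0,0,-1],
    [-0.001,0,0.006,0,0,0,-1],
    [-0.001,0,0.006,0,0,0,-1],
    [-0.001,0,0.006,0,0,0,-1]
  ]
}}

```text
clock: 12.27
position: [0.483, -0.0919, 0.0578]
ee_rot: [0.991, 0.081, 0.105, -0.007]
ft_force: [-5.5, 1.5, 8.0]
grip_width: -0.0
grasp_force: 4.3
```

>>> {"method": "jog_arm", "body": {
  "increments": [
    [0,0,0.001,0,0,0,-1],
    [-0.001,0,0.002,0,0,0,-1],
    [-0.001,0,0.002,0,0,0,-1],
    [-0.001,0,0.002,0,0,0,-1],
    [-0.001,0,0.002,0,0,0,-1]
  ]
}}

```text
clock: 12.68
position: [0.4831, -0.0918, 0.0563]
ee_rot: [0.991, 0.081, 0.105, -0.007]
ft_force: [-6.1, 1.7, 13.3]
grip_width: -0.001
grasp_force: 7.1
```

```bash
python3 - <<'E'
from h import *
plan(tp(.03))
c=snap('top')['color'][100:260,230:430,::-1]
d=snap('scene')['color'][170:340,140:310,::-1]
cv2.imwrite('pics/press.png',np.hstack([cv2.resize(c,(450,360)),cv2.resize(d,(340,360))]))
E
```

```text
joints [ 0.87  0.24 -0.78  2.13  0.19  0.64 -1.43] grasp pt [ 0.4844 -0.0917  0.0505] F [-6.1  1.7 13.3]
[-0.0, -0.004, 0.0019] [0.005, -0.002, -0.005] rows 1.0
```

View pics/press.png

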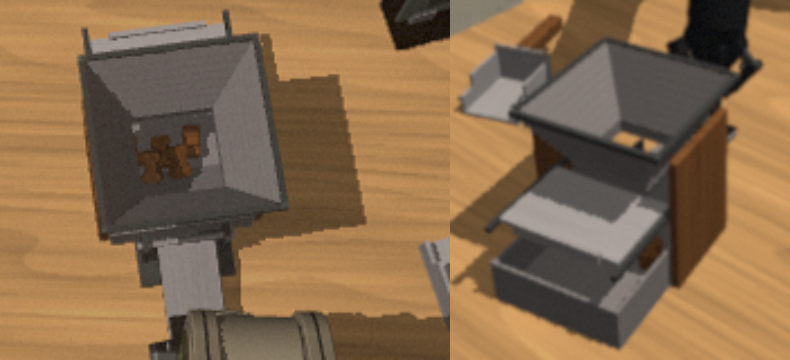

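The press view shows the gate slid out rearward and the biscuits dropping onto the chute. The pedal is at its stop. I'll hold it, then check by depth, since I've used all ten pictures.

>>> {"method": "jog_arm", "body": {
  "increments": [
    [0,0,0.001,0,0,0,-1],
    [0,0,0.001,0,0,0,-1],
    [0,0,0.001,0,0,0,-1],
    [0,0,0.001,0,0,0,-1],
    [0,0,0.001,0,0,0,-1]
  ]
}}

```text
clock: 13.2
position: [0.4833, -0.0919, 0.0558]
ee_rot: [0.991, 0.081, 0.105, -0.006]
ft_force: [-14.3, 2.8, 26.5]
grip_width: -0.002
grasp_force: 14.2
```

>>> {"method": "jog_arm", "body": {
  "increments": [
    [0,0,0,0,0,0,-1],
    [0,0,0,0,0,0,-1],
    [0,0,0,0,0,0,-1],
    [0,0,0,0,0,0,-1],
    [0,0,0,0,0,0,-1]
  ]
}}

```text
clock: 13.62
position: [0.4833, -0.0919, 0.0558]
ee_rot: [0.991, 0.081, 0.105, -0.006]
ft_force: [-13.1, 3.2, 26.9]
grip_width: -0.001
grasp_force: 14.2
```

```bash
cat >> h.py <<'E'
def bisc():
    y=np.radians(9.7);Rf=np.array([[np.cos(y),np.sin(y)],[-np.sin(y),np.cos(y)]])
    for n in('top','scene'):
        c=snap(n);h=cv2.cvtColor(c['color'],cv2.COLOR_RGB2HSV)
        m=((h[...,0]<16)&(h[...,1]>120)&(h[...,2]>40)&(c['depth']>0)).astype(np.uint8)
        k,l,st,ce=cv2.connectedComponentsWithStats(m)
        for i in range(1,k):
            if st[i,4]<12: continue
            v,u=np.where(l==i);P=np.array([px2w(c,a,b,d=float(c['depth'][b,a])) for a,b in zip(u,v)]);P=np.median(P,0)
            f=Rf@(P[:2]-[.6616,-.0573])
            if abs(f[0])<.2 and abs(f[1])<.13: print(n,st[i].tolist(),'feeder xyz',f.round(3),P[2].round(3))
E
python3 -c "
from h import *
bisc();print(get_obs()['ft_force'])"
```

```text
top [290, 98, 22, 12, 65] feeder xyz [ 0.2   -0.013] 0.001
top [313, 101, 8, 5, 14] feeder xyz [ 0.195 -0.052] 0.002
top [236, 107, 25, 21, 131] feeder xyz [0.179 0.12 ] 0.001
top [269, 110, 9, 6, 20] feeder xyz [0.186 0.056] 0.002
top [255, 112, 12, 14, 34] feeder xyz [0.173 0.087] 0.001
top [290, 156, 29, 25, 389] feeder xyz [0.019 0.002] 0.033
top [252, 159, 11, 9, 31] feeder xyz [0.059 0.115] 0.001
top [248, 187, 25, 33, 143] feeder xyz [-0.035  0.117] 0.001
top [264, 203, 7, 5, 16] feeder xyz [-0.047  0.102] 0.001
top [276, 208, 6, 12, 23] feeder xyz [-0.072  0.079] 0.002
top [282, 209, 8, 10, 22] feeder xyz [-0.078  0.066] 0.001
top [270, 210, 6, 11, 26] feeder xyz [-0.07   0.093] 0.001
top [334, 212, 9, 12, 44] feeder xyz [-0.098 -0.059] 0.001
top [257, 219, 12, 7, 27] feeder xyz [-0.086  0.117] 0.0
top [277, 219, 15, 10, 47] feeder xyz [-0.095  0.061] 0.001
top [258, 222, 18, 14, 73] feeder xyz [-0.104  0.11 ] 0.001
top [275, 225, 10, 10, 22] feeder xyz [-0.113  0.082] 0.001
top [342, 225, 8, 7, 22] feeder xyz [-0.124 -0.076] 0.001
top [355, 225, 28, 14, 115] feeder xyz [-0.144 -0.118] 0.001
top [293, 227, 10, 8, 20] feeder xyz [-0.118  0.042] 0.002
top [288, 229, 5, 7, 12] feeder xyz [-0.12   0.056] 0.001
top [331, 228, 7, 5, 16] feeder xyz [-0.13  -0.048] 0.003
top [339, 228, 4, 6, 13] feeder xyz [-0.133 -0.062] 0.002
top [340, 235, 11, 6, 25] feeder xyz [-0.15  -0.067] 0.002
top [250, 244, 38, 19, 179] feeder xyz [-0.164  0.106] 0.002
top [289, 248, 8, 4, 12] feeder xyz [-0.162  0.058] 0.001
top [281, 252, 16, 10, 60] feeder xyz [-0.178  0.067] 0.001
top [265, 258, 15, 20, 86] feeder xyz [-0.193  0.109] 0.002
scene [249, 217, 34, 90, 1776] feeder xyz [0.012 0.089] 0.083
scene [179, 233, 16, 22, 153] feeder xyz [ 0.053 -0.076] 0.102
scene [235, 283, 11, 14, 89] feeder xyz [0.045 0.047] 0.022
[-13.53364841   3.08859858  26.42522327]
```

>>> {"method": "jog_arm", "body": {
  "increments": [
    [0,0,-0.004,0,0,0,-1],
    [0.003,0,-0.015,0,0,0,-1],
    [0.006,0,-0.03,0,0,0,-1],
    [0.01,0,-0.05,0,0,0,-1],
    [0.014,0,-0.07,0,0,0,-1]
  ]
}}

```text
clock: 14.13
position: [0.482, -0.0917, 0.1269]
ee_rot: [0.991, 0.081, 0.105, -0.007]
ft_force: [0.5, -0.6, 0.5]
grip_width: 0.003
grasp_force: 0.0
```

>>> {"method": "jog_arm", "body": {
  "increments": [
    [-0.01,0,-0.03,0,0,0,-1],
    [-0.02,0,-0.06,0,0,0,-1],
    [-0.03,0.03,-0.1,0,0,0,-1],
    [-0.03,0.06,-0.1,0,0,0,-1],
    [-0.03,0.1,-0.1,0,0,0,-1]
  ]
}}

```text
clock: 14.55
position: [0.4491, -0.2, 0.2218]
ee_rot: [0.991, 0.082, 0.107, -0.003]
ft_force: [1.3, 0.1, 0.8]
grip_width: -0.007
grasp_force: 0.0
```

>>> {"method": "jog_arm", "body": {
  "increments": [
    [0,0,0,0,0,0,-1],
    [0,0,0,0,0,0,-1],
    [0,0,0,0,0,0,-1],
    [0,0,0,0,0,0,-1],
    [0,0,0,0,0,0,-1]
  ]
}}

```text
clock: 14.97
position: [0.4486, -0.1968, 0.2176]
ee_rot: [0.991, 0.082, 0.105, -0.007]
ft_force: [-0.7, -0.1, -0.3]
grip_width: 0.003
grasp_force: 0.0
```

```bash
python3 - <<'E'
from h import *
o=dict(np.load('top.npz'));
def ana(c,u0,v0,w,h):
    hs=cv2.cvtColor(c['color'],cv2.COLOR_RGB2HSV);m=(hs[...,0]<16)&(hs[...,1]>120)&(hs[...,2]>40)&(c['depth']>0)
    P=np.array([px2w(c,u,v,d=float(c['depth'][v,u])) for v in range(v0,v0+h) for u in range(u0,u0+w) if m[v,u]])
    return (len(P),P.min(0).round(3),P.max(0).round(3),np.percentile(P[:,2],[5,25,50,75,95]).round(3)) if len(P) else 0
print('pressed, outlet blob',ana(o,290,156,29,25))
T=snap('top');S=snap('scene')
print('hopper now',ana(T,280,145,55,45))
for x in (-.15,-.175,-.19):
    y=np.radians(9.7);X=[.6616+x*np.cos(y),-.0573+x*np.sin(y),.073];u,v=map(int,w2px(T,X));print('pedal',px2w(T,u,v,d=float(T['depth'][v,u])).round(4))
# tray region in scene view: orange lower than 60mm
hs=cv2.cvtColor(S['color'],cv2.COLOR_RGB2HSV)
Rf=np.array([[np.cos(y),np.sin(y)],[-np.sin(y),np.cos(y)]])
m=((hs[...,0]<16)&(hs[...,1]>120)&(hs[...,2]>30)&(S['depth']>0)).astype(np.uint8)
for v,u in zip(*np.where(m==0)): pass
Q=np.array([[u,v,*px2w(S,u,v,d=float(S['depth'][v,u]))] for v,u in zip(*np.where(m))])
f=(Q[:,2:4]-[.6616,-.0573])@Rf.T
k=(abs(f[:,0]-.045)<.105)&(abs(f[:,1])<.073)&(Q[:,4]>.004)
print('tray orange',k.sum(),f[k].min(0),f[k].max(0),Q[k,4].min(),Q[k,4].max())
print(get_obs()['position'],get_obs()['ft_force'])
# scoop
for n,p in(('handle',[.473,-.4105,.056]),('floor',[.57,-.38,.004])):
    u,v=map(int,w2px(T,p));print(n,px2w(T,u,v,d=float(T['depth'][v,u])).round(4))
E
```

```text
pressed, outlet blob (390, array([ 0.653, -0.083,  0.006]), array([ 0.717, -0.016,  0.05 ]), array([0.019, 0.024, 0.033, 0.04 , 0.045]))
hopper now 0
pedal [ 0.5162 -0.0805  0.0704]
pedal [ 0.489  -0.0852  0.0748]
pedal [ 0.4755 -0.0874  0.0773]
tray orange 574 [-0.0029843  -0.07299738] [0.0745329  0.05604847] 0.004593132018366974 0.1502855460518761
[ 0.44852246 -0.19708796  0.21761262] [-0.85369865  0.5497477   0.0558588 ]
handle [ 0.4134 -0.2276  0.5569]
floor [ 0.5698 -0.3766  0.0077]
```

The hopper is empty, the biscuits are in the tray, the pedal is up and the scoop is standing. Time to hand in.

```bash
python3 -c "
from h import *
print(workorder.hand_in())"
```

```text
the job is handed in; nothing more can be done
None
```

I handed the job in at about 15 s on the robot's clock: the hopper is empty with the biscuits down in the tray, the pedal is back up, the scoop stands upright on the bench, and the bystanders were never touched. `hand_in()` returned no verdict. I did not count five separate biscuits in the tray; I inferred it from the empty hopper and the single pile seen below the outlet.

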